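Feed air to the connected outlet of the distribution block

ROBOT

A 7-joint arm with a two-finger parallel gripper is mounted at the origin on a cart in front of the work surface, level with it; the furniture and walls round the work are solid. World frame = base frame: x ahead of the robot, y to its left, z up, the work surface at z = 0. Lengths are in m, angles in rad, forces in N, time in s.
With the tool pointing down it reaches from about 0.35 to 0.9 m from the base axis. Payload 19.9 kg.
Tool frame: the origin (TCP) lies on the centre line of the jaws, within the pads' length; the fingertips stand 25 mm ahead of it and the grasp point (between the pads) lies 6 mm ahead of it (bot.tcp_to_tips is the distance from the TCP to the fingertips, in m); z points along the fingers, y is the line along which they close (so a half turn about z gives the same grasp; the last joint's range is limited). The gripper opens to 94 mm and grips with 3 to 60 N. Pads are 16 mm wide; open, the fingers measure 119 mm over their backs; the gripper's body (75 mm by 177 mm) begins 78 mm behind the grasp point.
Start: joints at [-1.26, 0.417, -0.01, 1.614, 0.005, 1.111, -0.053], TCP at [0.215, 0.587, 0.23] pointing down, gripper open.
Joint ranges: [-2.81, 2.81], [-0.39, 2.02], [-1.27, 1.25], [0.06, 2.57], [-1.19, 4.33], [0.19, 2], [-2.82, 2.82]. Speed limits (rad/s): [1.89, 1.89, 2.39, 2.39, 3.01, 3.01, 3.01].

INTERFACE

Orientations are given as a rotation vector (axis times angle).
In Python, from workcell import bot gives the robot as it stands.
- The arm moves only by the tool step_arm, never from a script. Its argument "steps" is one flat list of numbers, 5 for each row, row after row: the gripper's target within -1 to 1 (shut at 1, half-way at 0, fully open at -1), then the shift along the tool's x, y, z in mm, then the turn about the tool's z in degrees. In form: [claw, x, y, z, yaw, claw, x, y, z, yaw, ...]. A call has 1 to 20 rows; each row shifts and turns the commanded pose from where the row before left it, along the tool's axes as they then stand; what a row does not reach is not made up. A row lasts 1/8 s, in which the tool goes at most 62.5 mm and 10.7 degrees, less where a joint would pass 70% of its speed; a pose out of reach is approached as far as the arm can. A call with a gripper value outside its range is refused whole. The fingers move at their own pace and stop on an object; the grip force is fixed at half the most. Time passes only in rows, so rows that do not move let the fingers close. It gives the time, the measured TCP pose, the force, the opening and the grip force at its end, in the units of the state.
- bot.sense(): the state, without advancing time (a new reading comes with each control period).
- bot.snapshot(name): name is "side" or "top"; returns a dict with "frame" (420x560x3 uint8, red, green, blue), "z_map" (420x560 float32, m along the optical axis (not along the pixel's ray), 0 where there is no reading), "K" (3x3 intrinsics, pixels), "rvec" (rotation vector, rad) and "tvec" (3), from world to camera coordinates, as OpenCV has them. Camera axes: x right, y down, z forward; pixel columns grow to the right and rows downward; lengths in m; the calibration is good to about 2 mm. A picture is of the moment at which its call begins.
- bot.job_done(): hands the job in; it is judged then, once.
The state is a dict: "time": time; "qpos": joint angles; "dq": joint speeds; "joint_efforts": joint torques, N m; "eef_pos": TCP position; "orientation": TCP orientation; "wrist_force": force on the tool from outside, world axes, zero at the start; "wrist_torque": the same for the moment, N m; "gripper_width": finger opening in m; "gripper_force": force on a finger pad.
Only numpy, scipy, OpenCV 4.12 (cv2) and the standard library are available. Lean on these libraries where they do the work, as an engineer would, in place of code of your own. Each camera call takes 0.05 s, during which the arm holds its last target. There are 200 camera calls.

TASK

Give air to the one outlet of the distribution block that has a hose tail (the tall ribbed spigot; the other three are blanked off with low plugs). With a finger, push the selector's dark pointer arm round until it points straight at the hose tail, and only then push the black-sleeved supply lever from across its pipe to fully open, in line with the pipe, against its stop. Push both only from the side, do not grip them between the fingers, and leave the loose things lying about where they are.

Things in the scene. Friction and masses are not known exactly. Their poses are not given: they have to be found in the camera images.
- selector_hub (a point): point on the selector's vertical axis, 56 mm above the bench, at half the height of its dark steel pointer arm: a bar 14 mm wide, 50 to 62 mm above the bench, from the hub (radius 20 mm, 72 mm high) to a pointed tip 86 mm from the axis. Below it only a housing (radius 30 mm, 48 mm high) and pipes on the base plate, at most 31 mm high. Left and right halves of the arm: selector_c2, selector_c3.
- selector_aim (a point): point at which the pointer aims: on the line of the arm, 110 mm from the axis (24 mm beyond the tip), 56 mm above the bench; the outlets stand on the same circle of 110 mm radius.
- selector (a joint): angle of the pointer arm, rad; grows counter-clockwise seen from above; 0 = towards the middle between the outlets, which stand at -1.22, -0.52, +0.52 and +1.22; stops at -1.75 and 1.75. It turns stiffly (0.15 N m, about 2.5 N at 60 mm) and stays where it is left.
- hose_tail: the outlet with the hose tail: a brass hexagon nut 24 mm across, 18 mm high, with an upright ribbed spigot 17 mm thick that ends 68 mm above the bench; fixed. Origin: centre of its underside, 8 mm above the bench. It stands in any of the four outlet places.
- plug_0: a blanked outlet: the same brass nut with a low round plug, top 34 mm above the bench; fixed. Origin: centre of its underside.
- plug_1: another blanked outlet, like plug_0.
- plug_2: another blanked outlet, like plug_0.
- supply_pivot (a point): point on the vertical axis of the supply lever, 56 mm above the bench at half the lever's height, 180 mm left of the selector. The lever is 16 mm wide with a black sleeve, 50 to 62 mm above the bench, and 80 mm long from the axis (left and right halves: supply_c2, supply_c3); beneath it are the valve body (40 mm high, within 17 mm of the axis) and the supply pipe (31 mm high).
- supply_tip (a point): end of the supply lever, 80 mm from its axis, 56 mm above the bench.
- supply (a joint): angle of the supply lever, rad; grows counter-clockwise seen from above; 0 = shut (lever across the pipe, pointing away from the robot), 1.571 = fully open, at the stop (lever in line with the pipe, pointing to the left end of the block). It turns stiffly (0.18 N m, about 3.3 N at 55 mm) and stays where it is left.
- pipe_bush: loose dark pipe bush, a ring 62 mm wide and 23 mm high, standing on the base plate's near right corner; to be left alone. Origin: centre of its underside.
- spanner_17: loose steel spanner, 32 x 213 mm, 5 mm thick, lying on the near edge of the base plate; to be left alone. Origin: centre of its underside.
- steel_cup: loose dark steel cup, 66 mm wide, 38 mm high, beyond the block; to be left alone. Origin: centre of its underside.
- frit_jar_0: loose glass jar with a dark lid, 60 mm wide, 90 mm high, beyond the block to the right; to be left alone. Origin: centre of its underside.
- mug: loose grey mug, 82 mm wide, 94 mm high, on the left of the bench; to be left alone. Origin: centre of its underside.
- wax_cake: loose round cake of wax, 68 mm wide, 21 mm high, on the left of the bench; to be left alone. Origin: centre of its underside.

How it is judged:
On the way, in this order (a step that is already met when the one before it is completed fails the run):
1. the pointer is set on the hose tail while the supply is still shut (horizontal distance between selector_aim and hose_tail below 0.012 m and value of joint supply below 0.6 rad), for 0.2 s.
2. the supply lever is pushed fully open (value of joint supply above 1.42 rad), for 0.2 s.
At the end, for the whole second after the job is handed in: The line of the pointer arm passes within 12 mm (about 6 degrees) of the hose tail's centre, and the supply lever stands within 0.15 rad of its open stop (horizontal distance between selector_aim and hose_tail below 0.012 m and value of joint supply above 1.42 rad); the robot touches nothing.
It fails at once if the supply is opened (past 0.6 rad) while the pointer is not on the hose tail (value of joint supply above 0.6 rad and not (horizontal distance between selector_aim and hose_tail below 0.012 m)).
It fails at once if the pointer arm is gripped: pressed on both sides at once (contact force between the fingers and selector_c2 above 1.5 N and contact force between the fingers and selector_c3 above 1.5 N).
It fails at once if the supply lever is gripped: pressed on both sides at once (contact force between the fingers and supply_c2 above 1.5 N and contact force between the fingers and supply_c3 above 1.5 N).
It fails at once if a loose thing is lifted or shifted by more than 20 mm (distance of any of pipe_bush, spanner_17, steel_cup, frit_jar_0, mug, wax_cake from where it was at the start of the episode above 0.02 m).
It also fails if it takes over 50 s, if anything falls off the work surface, if the arm or the gripper's body presses on something with over 40 N, if the wrist force passes 120 N, or if a joint passes its speed limit or range.

## Working session

There is one attempt and no reset: what is moved stays moved. The work goes in short steps, Python scripts to look and compute and a tool call to move; the robot and the scene stay as the last step left them, time stands still between calls to the robot, and variables do not carry over. Pictures are saved under pics/ and viewed, at most 10 in all, crops included, and the job is handed in when it is done.

Besides the shell and the picture viewer there is one more tool, called after "Call:" as name(argument=value, ...), one argument or row to a line, values as JSON. step_arm: Moves the arm, as the interface text tells. Its arguments: {"type":"object","properties":{"steps":{"type":"array","items":{"type":"number"}}},"required":["steps"]}

```bash
mkdir -p pics; python3 - <<'E'
from workcell import bot
import cv2,numpy as np
for n in("top","side"):
    s=bot.snapshot(n); np.savez(n+"0.npz",**s); cv2.imwrite(f"pics/{n}0.png",s["frame"][:,:,::-1]); print(n,s["K"].tolist(),s["rvec"],s["tvec"])
s=bot.sense();print(s["time"],s["eef_pos"],s["orientation"],s["gripper_width"],bot.tcp_to_tips)
E
```

```text
top [[443.25746073991337, 0.0, 279.501349956755], [0.0, 443.25746073991337, 207.28501399434342], [0.0, 0.0, 1.0]] [ 2.12385722 -2.10665253  0.19322934] [-0.03098677  0.55952364  1.00129331]
side [[396.3083688806666, 0.0, 276.4661351081523], [0.0, 396.3083688806666, 209.53550046046146], [0.0, 0.0, 1.0]] [ 2.12035848 -0.13258159  0.05902233] [-0.54321932  0.07905455  1.1337429 ]
0.1 [0.21526782 0.58642573 0.22989425] [-5.49794392e-01 -3.09297677e+00  1.69533594e-03] 0.09401151395220847 0.025
```

View pics/top0.png

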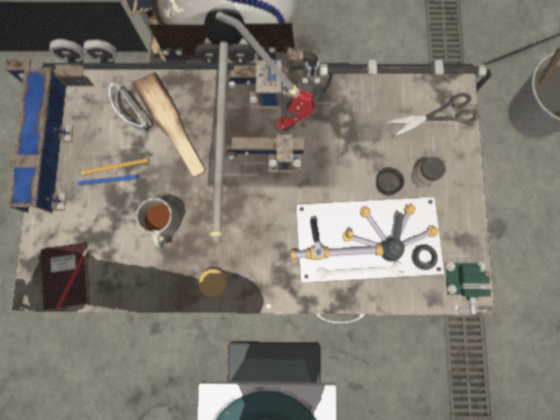

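View pics/side0.png

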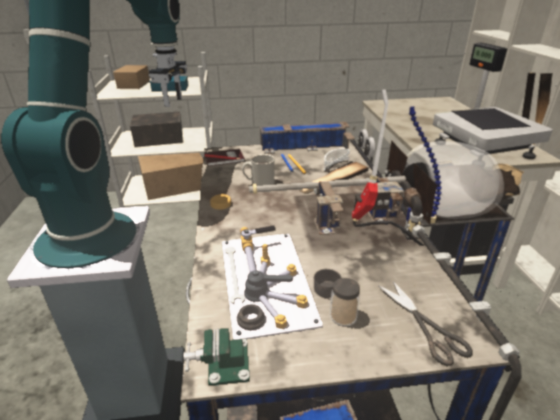

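```bash
python3 - <<'E'
import cv2,numpy as np
a=np.load("top0.npz")["frame"][185:295,285:455,::-1];b=np.load("side0.npz")["frame"][215:340,210:370,::-1]
a=cv2.resize(a,None,fx=4.6,fy=4.6,interpolation=2)
b=cv2.resize(b,None,fx=4.6,fy=4.6,interpolation=2)
cv2.imwrite("pics/a.png",a);cv2.imwrite("pics/b.png",b)
E
```

```text
(no output)
```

View pics/a.png

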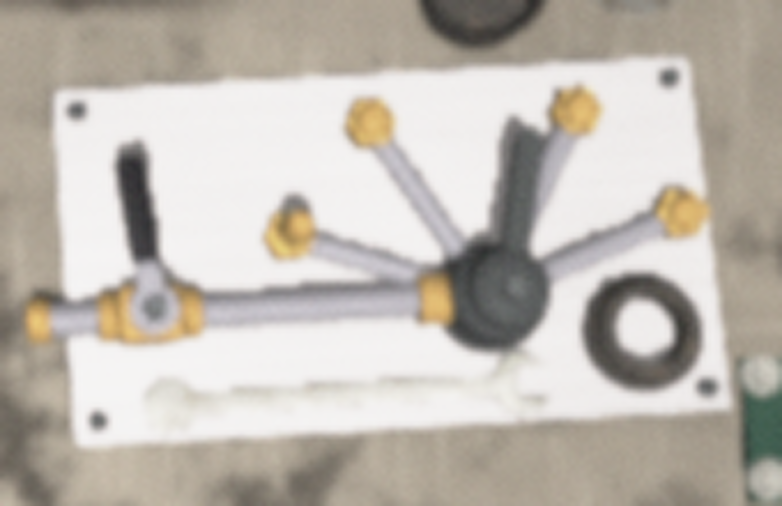

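View pics/b.png

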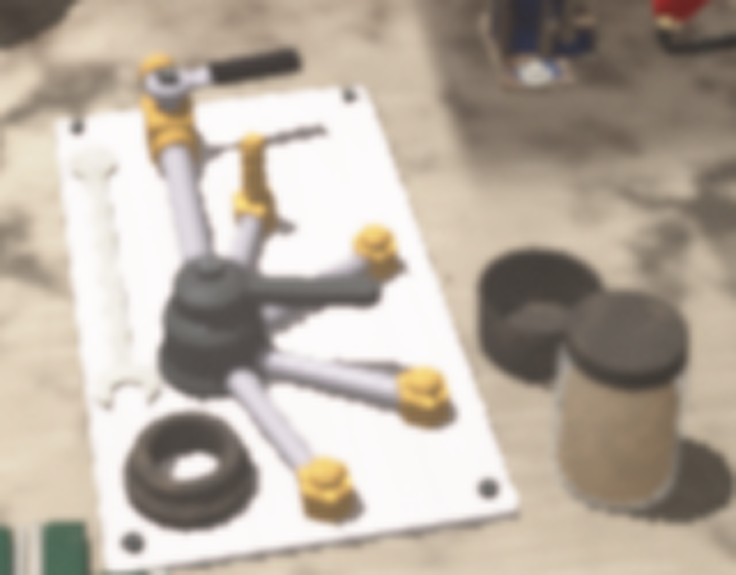

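The top crop shows the hose tail leftmost, at crop (285,232), with the selector arm pointing near the middle and the lever at the left across its pipe. The side crop confirms it: the tall spigot is at (252,170) and the other three outlets are low. Next I'll measure.

```bash
cat > h.py <<'E'
import cv2,numpy as np
def ray(s,uv,z):
    R=cv2.Rodrigues(s["rvec"])[0]; c=-R.T@s["tvec"]; d=R.T@np.linalg.inv(s["K"])@np.array([*uv,1.]); return c+d*(z-c[2])/d[2]
def cloud(s):
    R=cv2.Rodrigues(s["rvec"])[0]; z=s["z_map"]; v,u=np.indices(z.shape); p=np.stack([u*z,v*z,z],-1)@np.linalg.inv(s["K"]).T
    P=(p-s["tvec"])@R; P[z<=0]=np.nan; return P
E
python3 - <<'E'
from h import *
for n in("top","side"):
    s=np.load(n+"0.npz"); P=cloud(s); f=s["frame"]; hsv=cv2.cvtColor(f,cv2.COLOR_RGB2HSV)
    b=np.zeros(f.shape[:2],bool)
    if n=="top": b[185:295,285:455]=1
    else: b[215:340,210:325]=1
    if n=="top":
        for q in [(50,86),(84,440)]:pass
    print(n,"plate z",np.nanmedian(P[b&(hsv[...,1]<30)&(hsv[...,2]>200)][:,2]))
    y=(b&(hsv[...,1]>100)&(hsv[...,2]>120)&(hsv[...,0]>10)&(hsv[...,0]<30)).astype(np.uint8)
    k,l,st,ce=cv2.connectedComponentsWithStats(y)
    for i in range(1,k):
        if st[i,4]>15: 
            Q=P[l==i]; print("yel",ce[i].round(1),st[i].tolist(),"depth z",np.nanpercentile(Q[:,2],[10,50,95]).round(3),"med",np.nanmedian(Q,0).round(4),"ray.03",ray(s,ce[i],.03).round(4)[:2])
    d=(b&(f.max(2)<95)).astype(np.uint8)
    k,l,st,ce=cv2.connectedComponentsWithStats(d)
    for i in range(1,k):
        if st[i,4]>40:
            m=l==i; Q=P[m]; print("dark",ce[i].round(1),st[i].tolist(),np.nanpercentile(Q[:,2],[10,50,95]).round(3))
            v,u=np.nonzero(m)
            R=np.array([ray(s,(a,c),.062) for a,c in zip(u,v)])
            print("  ray.062 mean",R.mean(0).round(4),"extremes",R[R[:,0].argmax()].round(4),R[R[:,0].argmin()].round(4))
            for nm,lo,hi in(("arm",.045,.066),("hub",.066,.08)):
                H=Q[(Q[:,2]>lo)&(Q[:,2]<hi)]
                if len(H)>5: print("  ",nm,len(H),H.mean(0).round(4),"x",H[:,0].min().round(4),H[:,0].max().round(4),"y",H[:,1].min().round(4),H[:,1].max().round(4))
s=np.load("top0.npz")
for nm,c,z in(("pivot",(155,307),.066),("hubtop",(513,287),.072),("levertip",(131,150),.062),("armtip",(519,122),.062)):
    print(nm,ray(s,(285+c[0]/4.6,185+c[1]/4.6),z).round(4))
s=np.load("side0.npz")
for nm,c,z in(("pivot",(167,80),.066),("hubtop",(212,268),.072),("spigot top",(252,138),.068),("levertip",(296,58),.062),("armtip",(376,292),.062)):
    print(nm,ray(s,(210+c[0]/4.6,215+c[1]/4.6),z).round(4))
E
```

```text
top plate z 0.00691057246203978
yel [409.7 208.5] [405, 205, 10, 8, 60] depth z [0.024 0.03  0.034] med [ 0.5636 -0.3424  0.0302] ray.03 [ 0.5636 -0.3422]
yel [364.9 211.1] [361, 207, 9, 9, 64] depth z [0.025 0.03  0.035] med [ 0.5563 -0.2332  0.0302] ray.03 [ 0.5565 -0.2335]
yel [432.6 230.6] [428, 227, 11, 9, 65] depth z [0.023 0.03  0.035] med [ 0.5108 -0.3943  0.0301] ray.03 [ 0.5099 -0.3946]
yel [347.6 235.3] [343, 231, 10, 9, 67] depth z [0.024 0.058 0.067] med [ 0.4938 -0.1869  0.0575] ray.03 [ 0.4971 -0.1905]
yel [379.8 249.6] [377, 245, 7, 10, 58] depth z [0.03  0.034 0.036] med [ 0.462  -0.2661  0.0335] ray.03 [ 0.4634 -0.2663]
yel [310.  253.5] [307, 248, 9, 11, 57] depth z [0.03  0.035 0.041] med [ 0.4511 -0.0998  0.035 ] ray.03 [ 0.4527 -0.0999]
yel [325.4 252.7] [322, 248, 6, 10, 34] depth z [0.031 0.034 0.04 ] med [ 0.4536 -0.1367  0.0339] ray.03 [ 0.4549 -0.1366]
yel [292.6 254. ] [291, 250, 4, 9, 34] depth z [0.027 0.032 0.034] med [ 0.4509 -0.0593  0.0317] ray.03 [ 0.4511 -0.0584]
dark [388.8 188.7] [377, 185, 26, 10, 180] [0.001 0.005 0.037]
  ray.062 mean [ 0.605 
[... 2402 characters left out ...]
 arm 103 [ 0.4779 -0.3127  0.0538] x 0.4487 0.5183 y -0.3194 -0.3057
dark [249.3 310. ] [242, 306, 16, 10, 95] [0.012 0.02  0.028]
  ray.062 mean [ 0.4442 -0.4018  0.062 ] extremes [ 0.46   -0.4011  0.062 ] [ 0.4292 -0.4081  0.062 ]
dark [255.1 322.6] [242, 314, 22, 15, 130] [0.015 0.02  0.029]
  ray.062 mean [ 0.4535 -0.4364  0.062 ] extremes [ 0.4706 -0.4188  0.062 ] [ 0.4282 -0.4317  0.062 ]
pivot [ 0.4536 -0.1179  0.066 ]
hubtop [ 0.4645 -0.2958  0.072 ]
levertip [ 0.534  -0.1066  0.062 ]
armtip [ 0.55   -0.3049  0.062 ]
pivot [ 0.453  -0.1323  0.066 ]
hubtop [ 0.4659 -0.3028  0.072 ]
spigot top [ 0.4954 -0.1956  0.068 ]
levertip [ 0.5284 -0.1144  0.062 ]
armtip [ 0.5439 -0.3192  0.062 ]
```

```bash
cat >> h.py <<'E'
def plan(poses,p0=None,a0=None):
    """poses: (x,y,z,tool-x angle); prints one step row per pose, from the sensed pose"""
    if p0 is None:
        from workcell import bot
        s=bot.sense(); p0=s["eef_pos"]; R=cv2.Rodrigues(np.array(s["orientation"]))[0]; a0=np.arctan2(R[1,0],R[0,0]); print("at",np.round(p0,4),"ax",a0.round(3),"F",np.round(s["wrist_force"],1),"t",s["time"],"q",np.round(s["qpos"],2))
    p=np.array(p0,float);a=a0;out=[]
    for q in poses:
        d=np.array(q[:3])-p; x=np.array([np.cos(a),np.sin(a)]);y=np.array([np.sin(a),-np.cos(a)])
        r=np.round([d[:2]@x*1e3,d[:2]@y*1e3,-d[2]*1e3,np.degrees((a-q[3]+np.pi)%(2*np.pi)-np.pi)],1)
        p[:2]+=(r[0]*x+r[1]*y)/1e3; p[2]-=r[2]/1e3; a-=np.radians(r[3]); out+=[1,*r.tolist()]
    print(out)
def arc(c,r,off,phis,z):
    return [(c[0]+r*np.cos(f)+off*np.sin(f),c[1]+r*np.sin(f)-off*np.cos(f),z,f+np.pi/2) for f in phis]
HUB=np.array([.4655,-.298]);PIV=np.array([.4535,-.119])
E
python3 - <<'E'
from h import *
from workcell import bot
p0=bot.sense()["eef_pos"]; e=np.array([.518,-.339,.17])
plan([(*(p0+(e-p0)*k/19),2.79+(1.425-2.79)*k/19) for k in range(1,20)])
E
```

```text
at [0.2153 0.5864 0.2299] ax 2.79 F [0.  0.7 0.1] t 0.1 q [-1.26  0.42 -0.01  1.61  0.    1.11 -0.05]
[1, -31.7, -40.2, 3.2, 4.1, 1, -34.6, -37.9, 3.1, 4.1, 1, -37.1, -35.3, 3.2, 4.1, 1, -39.6, -32.5, 3.1, 4.2, 1, -41.9, -29.6, 3.2, 4.1, 1, -43.9, -26.5, 3.1, 4.1, 1, -45.6, -23.3, 3.2, 4.1, 1, -47.2, -19.9, 3.1, 4.1, 1, -48.5, -16.6, 3.2, 4.1, 1, -49.6, -13.0, 3.1, 4.1, 1, -50.3, -9.4, 3.2, 4.2, 1, -51.0, -5.8, 3.1, 4.1, 1, -51.2, -2.1, 3.2, 4.1, 1, -51.2, 1.6, 3.1, 4.1, 1, -51.0, 5.3, 3.2, 4.1, 1, -50.4, 8.8, 3.1, 4.1, 1, -49.7, 12.5, 3.2, 4.2, 1, -48.7, 16.1, 3.1, 4.1, 1, -47.4, 19.5, 3.2, 4.1]
```

Call:
step_arm(
  steps=[1,-32,-40,3,4,1,-35,-38,3,4,1,-37,-35,3,4,1,-40,-32,3,4,1,-42,-30,3,4,1,-44,-26,3,4,1,-46,-23,3,4,1,-47,-20,3,4,1,-48,-17,3,4,1,-50,-13,3,4,1,-50,-9,3,4,1,-51,-6,3,4,1,-51,-2,3,4,1,-51,2,3,4,1,-51,5,3,4,1,-50,9,3,4,1,-50,12,3,4,1,-49,16,3,4,1,-47,19,3,4],
)

```text
time: 2.48
eef_pos: [0.5358, -0.3333, 0.173]
orientation: [-2.339, -2.096, 0.0]
wrist_force: [0.5, -0.2, 1.1]
gripper_width: 0.0004
gripper_force: 0.0
```

```bash
python3 - <<'E'
from h import *
e=arc(HUB,.058,.033,[-.146],0)[0]
print(e)
plan([(e[0],e[1],z,e[3]) for z in(.15,.12,.09,.068)])
E
```

```text
(np.float64(0.5180820317996296), np.float64(-0.339086858383463), 0, 1.4247963267948967)
at [ 0.5358 -0.3333  0.173 ] ax 1.461 F [ 0.5 -0.2  1.1] t 2.475 q [ 0.01  0.58  0.7   1.67 -0.42  1.05  0.73]
[1, -7.7, -16.9, 23.0, 2.1, 1, 0.0, -0.0, 30.0, 0.0, 1, 0.0, -0.0, 30.0, 0.0, 1, 0.0, -0.0, 22.0, 0.0]
```

Call:
step_arm(
  steps=[1,-8,-17,23,2,1,0,0,30,0,1,0,0,30,0,1,0,0,22,0,1,0,0,0,0],
)

```text
time: 3.1
eef_pos: [0.517, -0.3377, 0.0673]
orientation: [-2.372, -2.056, 0.002]
wrist_force: [-0.1, 0.3, 0.3]
gripper_width: 0.0004
gripper_force: 0.0
```

```bash
python3 - <<'E'
from h import *
from workcell import bot
s=bot.snapshot("top"); cv2.imwrite("pics/c.png",cv2.resize(s["frame"][170:295,285:455,::-1],None,fx=4.6,fy=4.6,interpolation=2))
f=np.linspace(-.25,.5,8)
plan(arc(HUB,.058,.015,f,.068))
f=np.linspace(-.25,1.18,15)
plan(arc(HUB,.058,.015,f,.068))
E
```

```text
at [ 0.5175 -0.3381  0.0685] ax 1.428 F [0.8 0.1 0. ] t 3.15 q [ 0.07  0.69  0.63  1.77 -0.52  0.86  0.8 ]
[1, 11.2, -1.1, 0.5, 6.2, 1, 6.3, 1.3, 0.0, -6.2, 1, 6.3, 1.2, 0.0, -6.1, 1, 6.3, 1.3, 0.0, -6.2, 1, 6.3, 1.3, 0.0, -6.1, 1, 6.3, 1.2, 0.0, -6.1, 1, 6.2, 1.3, 0.0, -6.2, 1, 6.3, 1.3, 0.0, -6.1]
at [ 0.5175 -0.3381  0.0685] ax 1.428 F [0.8 0.1 0. ] t 3.15 q [ 0.07  0.69  0.63  1.77 -0.52  0.86  0.8 ]
[1, 11.2, -1.1, 0.5, 6.2, 1, 6.0, 1.2, 0.0, -5.9, 1, 6.0, 1.2, 0.0, -5.8, 1, 6.0, 1.3, 0.0, -5.9, 1, 6.0, 1.2, 0.0, -5.8, 1, 6.0, 1.2, 0.0, -5.9, 1, 6.0, 1.2, 0.0, -5.9, 1, 6.0, 1.3, 0.0, -5.8, 1, 5.9, 1.2, 0.0, -5.9, 1, 6.0, 1.2, 0.0, -5.8, 1, 6.0, 1.3, 0.0, -5.9, 1, 6.0, 1.2, 0.0, -5.8, 1, 6.0, 1.2, 0.0, -5.9, 1, 6.0, 1.3, 0.0, -5.8, 1, 6.0, 1.2, 0.0, -5.9]
```

View pics/c.png

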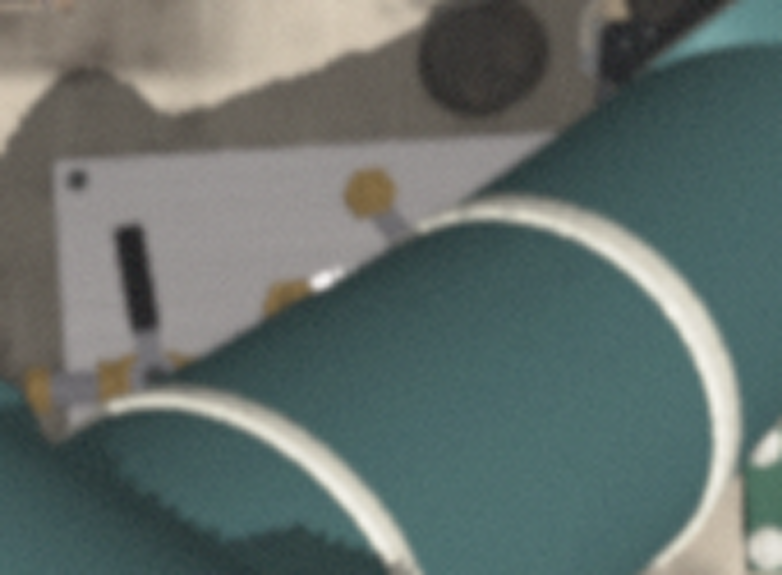

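The forearm hides the selector from above. The lever is still unturned, at crop (137,280).

Call:
step_arm(
  steps=[1,11,-1,0.5,6,1,6,1.2,0,-6,1,6,1.2,0,-6,1,6,1.2,0,-6,1,6,1.2,0,-6,1,6,1.2,0,-6,1,6,1.2,0,-6,1,6,1.2,0,-6],
)

```text
time: 4.15
eef_pos: [0.5248, -0.286, 0.0697]
orientation: [1.615, 2.69, 0.0]
wrist_force: [3.0, -2.7, -1.6]
gripper_width: 0.0003
gripper_force: 1.4
```

```bash
python3 - <<'E'
from h import *
f=np.linspace(.5,1.18,8)[1:]
plan(arc(HUB,.058,.015,f,.068))
E
```

```text
at [ 0.5248 -0.286   0.0697] ax 2.06 F [ 3.  -2.7 -1.6] t 4.15 q [ 0.08  0.61  0.48  1.82 -0.38  0.8   1.25]
[1, 8.7, 1.3, 1.7, -6.2, 1, 5.7, 1.2, 0.0, -5.5, 1, 5.7, 1.1, 0.0, -5.6, 1, 5.7, 1.2, 0.0, -5.6, 1, 5.7, 1.2, 0.0, -5.5, 1, 5.7, 1.2, 0.0, -5.6, 1, 5.7, 1.1, 0.0, -5.6]
```

Call:
step_arm(
  steps=[1,6,1.2,1,-6,1,6,1.2,0,-6,1,6,1.2,0,-5.5,1,6,1.2,0,-5.5,1,6,1.2,0,-5.5,1,6,1.2,0,-5.5,1,6,1.2,0,-5.5,1,0,0,0,0],
)

```text
time: 5.15
eef_pos: [0.5009, -0.2509, 0.0684]
orientation: [0.617, 3.078, -0.001]
wrist_force: [1.9, -1.7, -0.0]
gripper_width: 0.0002
gripper_force: 0.5
```

```bash
python3 - <<'E'
from h import *
from workcell import bot
s=bot.snapshot("side"); np.savez("side1.npz",**s); cv2.imwrite("pics/d.png",cv2.resize(s["frame"][205:335,210:370,::-1],None,fx=4.6,fy=4.6,interpolation=2))
b=bot.sense(); p=np.array(b["eef_pos"])[:2]-HUB; r=np.hypot(*p); print("r",r,"phi est",np.arctan2(p[1],p[0])+np.arcsin(.015/r))
plan(arc(HUB,.058,.015,[1.28],.068))
E
```

```text
r 0.05877362101145029 phi est 1.1824690569891714
at [ 0.5009 -0.2511  0.0682] ax 2.744 F [1.3 0.2 1.8] t 5.2 q [ 0.16  0.53  0.32  1.91 -0.24  0.74  1.79]
[1, 5.7, 2.3, 0.2, -6.1]
```

View pics/d.png

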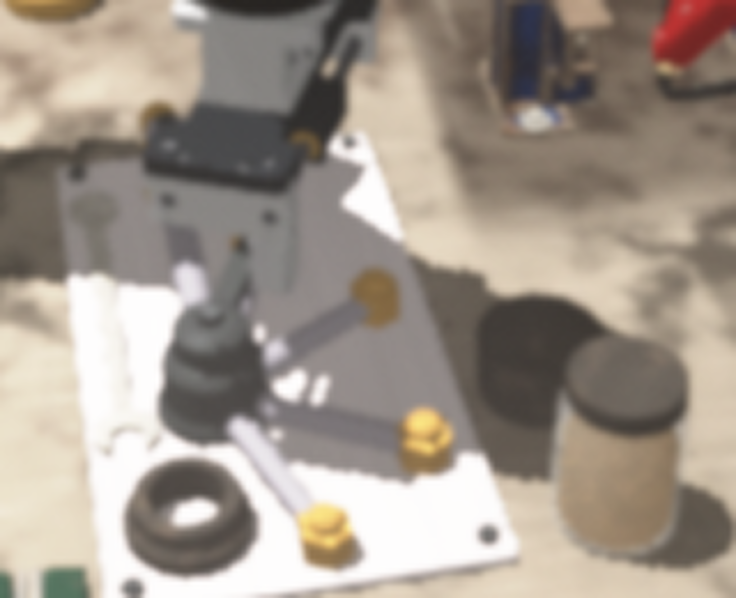

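The pointer at crop (240,270) is turned nearly onto the spigot. I'll push the last few mm, back off and look.

Call:
step_arm(
  steps=[1,3,1,0,-3,1,2.5,1,0,-3,1,0,0,0,0,1,-10,0,0,0,1,-10,0,0,0,1,0,0,-40,0,1,0,0,-50,0,1,0,20,-30,5,1,0,50,-10,10,1,0,50,0,10,1,0,50,0,10,1,0,50,0,10,1,0,0,0,10],
)

```text
time: 6.82
eef_pos: [0.6402, -0.072, 0.1961]
orientation: [-1.84, -2.545, 0.0]
wrist_force: [-0.2, 0.2, -0.8]
gripper_width: 0.0005
gripper_force: 0.0
```

```bash
python3 - <<'E'
from h import *
from workcell import bot
o=[]
for n in("top","side"):
    s=bot.snapshot(n); np.savez(n+"2.npz",**s); f=s["frame"][...,::-1]
    o.append(cv2.resize(f[195:275,320:440] if n=="top" else f[215:300,225:310],(600,400) if n=="top" else (200*2,400),interpolation=2)[:,:400] if n=="side" else cv2.resize(f[195:275,330:410],(400,400),interpolation=2))
cv2.imwrite("pics/e.png",np.hstack(o)); plan([])
E
```

```text
at [ 0.6384 -0.0751  0.1963] ax 1.889 F [-0.5 -0.   0.2] t 6.925 q [-0.27  0.52  0.47  1.61 -0.26  1.08  0.59]
[]
```

View pics/e.png

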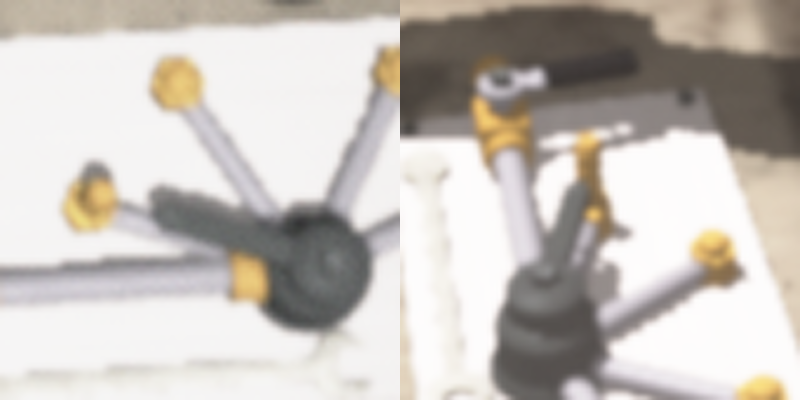

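Both views show a clear look at the pointer: tip at left crop (155,203), spigot top at (98,193). Next I'll measure the angle from both.

```bash
python3 - <<'E'
from h import *
for n in("top","side"):
    s=np.load(n+"2.npz"); P=cloud(s); f=s["frame"].astype(int); hsv=cv2.cvtColor(s["frame"],cv2.COLOR_RGB2HSV)
    r=np.hypot(P[...,0]-HUB[0],P[...,1]-HUB[1])
    m=(f.max(2)<120)&(hsv[...,1]<90)&(P[...,2]>.045)&(P[...,2]<.072)&(r>.03)&(r<.085)
    Q=P[m]; print(n,m.sum(),"arm mean",Q.mean(0).round(4),"ang about hub",np.arctan2(Q[:,1].mean()-HUB[1],Q[:,0].mean()-HUB[0]).round(3))
    v,u=np.nonzero(m); Rz=np.array([ray(s,(a,c),.062)[:2] for a,c in zip(u,v)],np.float32)
    l=cv2.fitLine(Rz,cv2.DIST_HUBER,0,.01,.01).ravel(); a=np.arctan2(l[1],l[0]); a+=np.pi*(a<0)
    nrm=np.array([-l[1],l[0]])
    y=(hsv[...,1]>100)&(f.max(2)>100)&(P[...,2]>.05)&(abs(r-.11)<.03)
    S=P[y]; print(" line ang",a.round(3),"hub off mm",((HUB-l[2:])@nrm*1e3).round(1),"spigot pts",y.sum(),S.mean(0).round(4),"line to spigot mm",((S.mean(0)[:2]-l[2:])@nrm*1e3).round(1),"ang",np.arctan2(*(S.mean(0)[:2]-HUB)[::-1]).round(3))
E
```

```text
top 125 arm mean [ 0.4815 -0.2447  0.0609] ang about hub 1.279
 line ang 1.278 hub off mm -0.3 spigot pts 36 [ 0.4951 -0.189   0.0631] line to spigot mm 2.9 ang 1.306
side 30 arm mean [ 0.4837 -0.2461  0.0607] ang about hub 1.234
 line ang 1.303 hub off mm 4.1 spigot pts 25 [ 0.4938 -0.197   0.062 ] line to spigot mm 3.5 ang 1.297
```

```bash
python3 - <<'E'
from h import *
e=arc(PIV,.056,.034,[.1],0)[0]; print(e)
from workcell import bot
p=bot.sense()["eef_pos"]; E=np.array(e)
plan([(*(p[:2]+(E[:2]-p[:2])*k/4),.19,1.889+(E[3]-1.889)*k/4) for k in(1,2,3,4)]+[(*E[:2],z,E[3]) for z in(.14,.1,.068)])
plan(arc(PIV,.056,.016,np.linspace(.0,1.65,17),.068),(*E[:2],.068),E[3])
E
```

```text
(np.float64(0.5126145694215616), np.float64(-0.1472394702872305), 0, 1.6707963267948966)
at [ 0.6384 -0.0751  0.1963] ax 1.889 F [-0.5 -0.   0.2] t 6.925 q [-0.27  0.52  0.47  1.61 -0.26  1.08  0.59]
[1, -7.3, -35.5, 6.3, 3.1, 1, -9.2, -35.1, 0.0, 3.1, 1, -11.0, -34.5, 0.0, 3.2, 1, -13.0, -33.8, 0.0, 3.1, 1, -0.0, -0.0, 50.0, 0.0, 1, -0.0, -0.0, 40.0, 0.0, 1, -0.0, -0.0, 32.0, 0.0]
[1, 12.5, -1.9, -0.0, 5.7, 1, 5.8, 1.4, -0.0, -5.9, 1, 5.9, 1.3, -0.0, -5.9, 1, 5.8, 1.4, -0.0, -5.9, 1, 5.9, 1.3, -0.0, -5.9, 1, 5.8, 1.4, -0.0, -5.9, 1, 5.9, 1.3, -0.0, -5.9, 1, 5.8, 1.4, -0.0, -5.9, 1, 5.9, 1.3, -0.0, -5.9, 1, 5.8, 1.4, -0.0, -5.9, 1, 5.9, 1.3, -0.0, -6.0, 1, 5.8, 1.4, -0.0, -5.9, 1, 5.9, 1.3, -0.0, -5.9, 1, 5.8, 1.4, -0.0, -5.9, 1, 5.9, 1.3, -0.0, -5.9, 1, 5.8, 1.4, -0.0, -5.9, 1, 5.9, 1.3, -0.0, -5.9]
```

Call:
step_arm(
  steps=[1,-7,-35.5,6,3,1,-9,-35,0,3,1,-11,-34.5,0,3,1,-13,-34,0,3,1,0,0,50,0,1,0,0,40,0,1,0,0,0,0],
)

```text
time: 7.8
eef_pos: [0.5107, -0.1484, 0.0994]
orientation: [-2.09, -2.341, 0.004]
wrist_force: [-0.3, -0.0, 0.6]
gripper_width: 0.0009
gripper_force: 0.0
```

```bash
python3 - <<'E'
from h import *
e=arc(PIV,.056,.034,[.1],.068)
plan(e)
E
```

```text
at [ 0.5107 -0.1484  0.0994] ax 1.684 F [-0.3 -0.   0.6] t 7.8 q [-0.19  0.47  0.51  1.97 -0.32  0.79  0.62]
[1, 0.9, 2.1, 31.4, 0.7]
```

Down, then the first half of the push.

Call:
step_arm(
  steps=[1,1,2,31,1,1,0,0,0,0,1,12,-2,0,6,1,6,1.4,0,-6,1,6,1.4,0,-6,1,6,1.4,0,-6,1,6,1.4,0,-6,1,6,1.4,0,-6,1,6,1.4,0,-6,1,6,1.4,0,-6,1,6,1.4,0,-6],
)

```text
time: 9.18
eef_pos: [0.5067, -0.0882, 0.0726]
orientation: [1.134, 2.925, 0.001]
wrist_force: [4.0, -0.9, -0.5]
gripper_width: 0.0005
gripper_force: 1.7
```

```bash
python3 - <<'E'
from h import *
from workcell import bot
p=np.array(bot.sense()["eef_pos"])[:2]-PIV; r=np.hypot(*p); f=np.arctan2(p[1],p[0])+np.arcsin(.016/r);print("r",r,"phi",f)
plan(arc(PIV,.056,.016,np.linspace(f,1.63,9)[1:],.068))
E
```

```text
r 0.061491801459382524 phi 0.7882636007767072
at [ 0.5067 -0.0882  0.0726] ax 2.402 F [ 4.  -0.9 -0.5] t 9.175 q [-0.14  0.45  0.31  2.02 -0.21  0.69  1.13]
[1, 6.1, -1.7, 4.6, -3.6, 1, 5.9, 1.3, 0.0, -6.0, 1, 6.0, 1.4, 0.0, -6.0, 1, 6.0, 1.4, 0.0, -6.1, 1, 5.9, 1.3, 0.0, -6.0, 1, 6.0, 1.4, 0.0, -6.0, 1, 6.0, 1.4, 0.0, -6.0, 1, 5.9, 1.3, 0.0, -6.1]
```

Call:
step_arm(
  steps=[1,6,0,3,-4,1,6,1.4,1,-6,1,6,1.4,0,-6,1,6,1.4,0,-6,1,6,1.4,0,-6,1,6,1.4,0,-6,1,5,1.4,0,-6,1,0,0,0,0],
)

```text
time: 10.18
eef_pos: [0.4735, -0.0624, 0.068]
orientation: [0.072, 3.138, -0.001]
wrist_force: [1.4, 0.1, 0.4]
gripper_width: 0.0003
gripper_force: 0.7
```

```bash
python3 - <<'E'
from h import *
from workcell import bot
p=np.array(bot.sense()["eef_pos"])[:2]-PIV; r=np.hypot(*p); f=np.arctan2(p[1],p[0])+np.arcsin(.016/r);print("r",r,"phi",f)
plan(arc(PIV,.056,.016,[1.63],.068))
E
```

```text
r 0.060021810748711456 phi 1.5012340385281595
at [ 0.4735 -0.0624  0.068 ] ax 3.096 F [1.4 0.1 0.4] t 10.175 q [-0.05  0.4   0.13  2.1  -0.09  0.64  1.67]
[1, 7.3, -0.1, -0.0, -6.0]
```

Creep towards the stop, watching force.

Call:
step_arm(
  steps=[1,2.5,0,0,-3,1,2.5,0,0,-3,1,1.5,0,0,0,1,0,0,0,0],
)

```text
time: 10.68
eef_pos: [0.4668, -0.0623, 0.0668]
orientation: [-0.088, 3.139, -0.001]
wrist_force: [5.0, -0.8, 3.5]
gripper_width: 0.0004
gripper_force: 2.5
```

Call:
step_arm(
  steps=[1,1.5,0,0,0,1,1.5,0,0,0,1,0,0,0,0],
)

```text
time: 11.05
eef_pos: [0.4664, -0.0623, 0.067]
orientation: [-0.09, 3.133, -0.002]
wrist_force: [22.3, -0.1, -8.8]
gripper_width: 0.0006
gripper_force: 10.5
```

The lever is on its stop (22 N and no further travel). I'll retreat and check.

Call:
step_arm(
  steps=[1,-10,0,0,0,1,-10,0,0,0,1,0,0,-40,0,1,0,0,-50,0,1,0,0,-40,0,1,-20,-40,0,0,1,0,-50,0,0,1,0,-50,0,0,1,0,-50,0,0,1,0,-50,0,0,1,0,0,0,0],
)

```text
time: 12.42
eef_pos: [0.5156, -0.3032, 0.1954]
orientation: [0.083, -3.138, 0.002]
wrist_force: [-0.1, 0.5, 0.4]
gripper_width: 0.0004
gripper_force: 0.0
```

```bash
python3 - <<'E'
from h import *
from workcell import bot
s=bot.snapshot("top"); t=bot.snapshot("side"); plan([])
f=s["frame"][185:285,285:405,::-1]; g=t["frame"][210:310,220:340,::-1]
cv2.imwrite("pics/f.png",np.hstack([cv2.resize(x,(400,333),interpolation=2) for x in(f,g)]))
E
```

```text
at [ 0.5166 -0.2992  0.1954] ax -3.084 F [ 0.2  0.5 -0.6] t 12.525 q [ 0.29  0.41  0.24  1.73 -0.11  1.02  2.19]
[]
```

View pics/f.png

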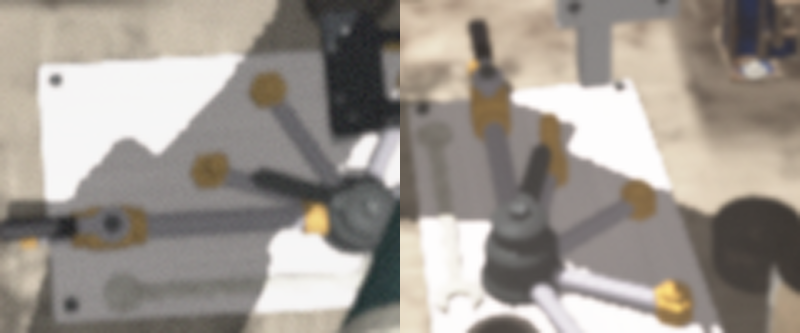

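The lever lies in line with the pipe (left crop, around (40,230)). The pointer, tip at (258,178), still aims at the hose tail at (210,165), and the arm is clear.

```bash
python3 -c "
from workcell import bot
print(bot.job_done())"
```

```text
the job is handed in; nothing more can be done
None
```

I turned the pointer onto the hose tail (about 3 mm off its centre by camera), then pushed the supply lever open to its stop, backed the arm clear and handed the job in; no verdict came back.

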